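# Hold the lever bin open, then ease its lid shut

### The job

I have a handful of offcuts to throw away: press the lever of the larger bin all the way down with your fingertips so that its lid stands fully open, and keep it there for about three seconds while I drop them in. Then ease the lever back up so that the lid comes down under control and shuts without dropping or slamming, and move your hand clear. Only press on the tread - do not grip it and do not touch the lid - and leave the smaller bin shut and the tools on the bench where they are.

Things in the scene. Friction and masses are not known exactly. Their poses are not given: they have to be found in the camera images.
- big_bin: the larger of two grey sheet-steel bins screwed to the bench: a box 200 mm front to back (its x), 180 wide (its y), 170 high, under a hinged lid whose top is at 180 mm. Origin at the centre of its underside, z up. Its front faces its own -x, roughly towards the robot, turned up to 30 degrees either way. It stands left or right of the smaller bin.
- big_bin_tread (a point): middle of the top face of the larger bin's tread, a ribbed black rubber pad on a steel plate, 90 mm wide (bin's y), 46 deep, 13 thick, nothing beneath it, out in front of the bin, 75 mm clear of its wall. At rest at (-197, -57, 160) mm in the bin's frame, front edge tilted 0.21 rad up; pressed right down at (-205, -57, 85), tilted 0.2 rad the other way. Its z is the face's normal.
- big_bin_pivot (a point): pivot of the larger bin's lever, on the outside of its right (-y) wall, at (-20, -102, 105) mm in the bin's frame; its axis is along the bin's y. The lever is a flat steel bar along that wall, the tread at its front end; the middle of the tread swings on an arc of 186 mm radius. The lever's rear end pushes up a rod that lifts the lid.
- big_bin_lever (a joint): angle of the larger bin's lever, rad: 0 at rest (tread up, lid shut), growing as the tread goes down, 0.409 at its stop (lid fully open). The tread takes some 6 to 15 N to start down, falling to some 2 to 7 N when fully open; it always pushes back and returns by itself.
- big_bin_lid (a joint): angle of the larger bin's lid about the hinge on its rear (+x) top edge, rad: 0 shut, 1.2 fully open (0.26, 0.5, 0.73, 0.98 at lever angles 0.08, 0.16, 0.24, 0.32). It swings up and back, away from the tread. Hardly damped: let go well before it is shut, it bangs down (over 3.5 rad/s); eased down over two seconds or more it shuts quietly.
- small_bin: the smaller bin, same make and colour: 140 mm front to back, 130 wide, 120 high, lid top at 130 mm; origin at the centre of its underside, axes like the larger bin's, turned by its own angle; its own tread stands out in front of it, centred at (-156, -32, 121) mm in its frame. To be left shut.
- small_bin_lid (a joint): angle of the smaller bin's lid, rad: 0 shut, grows as it opens.
- hammer: wooden-handled hammer, 270 mm long, lying loose on the bench; origin on its underside, its length along its x.
- round_stake: loose steel block, a short cylinder 62 mm across and 45 mm high standing on the bench; origin at the centre of its underside.
- flat_file: flat steel file with a wooden handle, 270 mm long along its x and 25 mm high, lying loose on the bench; origin on the bench below it, handle to -x.

How it is judged (in metres and radians):
On the way, in this order (a step that is already met when the one before it is completed fails the run):
1. the larger bin's lid is held fully open by its lever for about three seconds (at least 2.5 s) (value of joint big_bin_lid above 1.05 rad and contact force between the fingers and big_bin_lever above 0.3 N), for 2.5 s.
2. the lid is shut again (value of joint big_bin_lid below 0.04 rad), for 0.2 s.
At the end, for the whole second after the job is handed in: the larger bin's lid is shut (within 0.04 rad), its lever is back at rest (within 0.03 rad), the smaller bin is shut, and the hammer, block and file lie within 30 mm of where they were (value of joint each of big_bin_lid, small_bin_lid below 0.04 rad and value of joint big_bin_lever below 0.03 rad and distance of each of hammer, round_stake, flat_file from where it was at the start of the episode below 0.03 m); the robot touches nothing.
It fails at once if the larger bin's lid drops or slams: it closes faster than 3.5 rad/s (velocity of joint big_bin_lid below -3.5 rad/s).
It fails at once if the robot touches the larger bin's lid (contact force between any of the fingers, the arm and big_bin_lid above 0.5 N).
It fails at once if the tread is taken between the fingers instead of pressed on its top (contact force between the fingers and big_bin_lever above 0.5 N and z of the grasp point in the frame of big_bin_tread below 0.01 m).
It fails at once if the smaller bin's lid is opened (value of joint small_bin_lid above 0.12 rad).
It fails at once if a tool on the bench is moved or lifted (distance of any of hammer, round_stake, flat_file from where it was at the start of the episode above 0.03 m).
It also fails if it takes over 51 s, if anything falls off the work surface, if the arm or the gripper's body presses on something with over 40 N, if the wrist force passes 120 N, or if a joint passes its speed limit or range.

### The arm

A 6-joint arm with a two-finger parallel gripper is mounted at the origin on the work surface. World frame = base frame: x ahead of the robot, y to its left, z up, the work surface at z = 0. Lengths are in m, angles in degrees, forces in N, time in s.
With the tool pointing down it reaches from about 0.4 to 0.825 m from the base axis. Payload 7 kg.
Tool frame: the origin (TCP) lies at the very end of the fingers, on their centre line; the grasp point (between the pads) lies 19 mm behind it (ctrl.grasp_offset is the distance from the TCP to the grasp point, in m); z points along the fingers, y is the line along which they close (so a half turn about z gives the same grasp; the last joint's range is limited). The gripper opens to 88 mm and grips with 3 to 60 N. Pads are 19 mm wide; open, the fingers measure 130 mm over their backs; the gripper's body (78 mm by 193 mm) begins 47 mm behind the grasp point.
Start: joints at [81.996, 20.546, 0.682, 0, -70.136, -16.507], TCP at [0.28, 0.614, 0.227] pointing down, gripper open.
Joint ranges: [-176.03, 176.03], [-82.01, 121.73], [-58.28, 71.71], [-173.87, 95.51], [-174.79, -0.11], [-173.66, 173.66]. Speed limits (degrees/s): [136.94, 136.94, 172.46, 180, 180, 180].

### API

Orientations are given as [roll, pitch, yaw] about the fixed x, y, z axes, in that order (R = Rz(yaw) Ry(pitch) Rx(roll)).
In Python, from plant import ctrl gives the robot as it stands. The module is installed in compiled form; this text tells all that it offers.
- The arm moves only by the tool jog_arm, never from a script. Its argument "plan" is a list that holds one entry, the list of rows, each a list of 7 numbers: the opening, from 0 (shut) to 1 (fully open), then the shift along the tool's x, y, z in m, then the turn, a rotation vector about the tool's x, y, z in degrees. A call has 1 to 20 rows; each row is the pose to reach, as a shift and turn from the pose commanded when the call began, along the tool's axes at that moment; what a row does not reach only later rows make up. A row lasts 1/8 s, in which the tool goes at most 62.5 mm and 10.7 degrees, less where a joint would pass 70% of its speed; a pose out of reach is approached as far as the arm can. A call with a gripper value outside its range is refused whole. The fingers move at their own pace and stop on an object; the grip force is fixed at half the most. Time passes only in rows, so rows that repeat a pose let the fingers close. It gives the time, the measured TCP pose, the force, the opening and the grip force at its end, in the units of the state.
- ctrl.get_obs(): the state, without advancing time (a new reading comes with each control period).
- ctrl.snapshot(name): name is "side" or "top" or "wrist"; returns a dict with "image" (384x512x3 uint8, red, green, blue), "vertical_fov" (degrees; the focal length in pixels is half the picture's height over the tangent of half this angle, whatever the lens; pixels are square), "cx", "cy" (the principal point, pixels), "R" (3x3) and "t" (3): a world point X has camera coordinates R X + t; the wrist camera has in their place "T_tool_cam" (4x4, takes a point from camera to tool coordinates, whose origin is the TCP and whose axes are the flange's). Camera axes: x right, y down, z forward; pixel columns grow to the right and rows downward; lengths in m; the calibration is good to about 2 mm. The wrist camera is an equidistant fisheye: a pixel r from the principal point sees the ray r / f radians off the axis. A picture is of the moment at which its call begins: read the wrist's pose just before it. There is no depth.
- ctrl.close_job(): hands the job in; it is judged then, once.
The state is a dict: "clock": time; "joint_pos": joint angles; "qvel": joint speeds; "tau": joint torques, N m; "tool_pos": TCP position; "orientation": TCP orientation; "force": force on the tool from outside, world axes, zero at the start; "moment": the same for the moment, N m; "opening": finger opening in m; "gripper_force": force on a finger pad.
Only numpy, scipy, OpenCV 4.12 (cv2) and the standard library are available. Lean on these libraries where they do the work, as an engineer would, in place of code of your own. Each camera call takes 0.05 s, during which the arm holds its last target. There are 200 camera calls.

## Working session

There is one attempt and no reset: what is moved stays moved. The work goes in short steps, Python scripts to look and compute and a tool call to move; the robot and the scene stay as the last step left them, time stands still between calls to the robot, and variables do not carry over. Pictures are saved under pics/ and viewed, at most 10 in all, crops included, and the job is handed in when it is done.

Besides the shell and the picture viewer there is one more tool, called after "Emit:" by a JSON object that holds its "name" and its "arguments", one argument or row to a line. jog_arm: Moves the arm, as the interface text tells. Its arguments: {"type":"object","properties":{"plan":{"type":"array","items":{"type":"array","items":{"type":"array","items":{"type":"number"}}}}},"required":["plan"]}

```bash
mkdir -p pics; python3 - <<'E'
from plant import ctrl
import cv2,pickle
o=ctrl.get_obs();print(o)
d={}
for n in("side","top"):
    s=ctrl.snapshot(n);d[n]=s
    cv2.imwrite(f"pics/{n}.png",cv2.resize(s["image"][:,:,::-1],None,fx=1.5,fy=1.5))
    print(n,s["vertical_fov"],s["cx"],s["cy"],s["R"],s["t"])
pickle.dump(d,open("s.pkl","wb"))
E
```

```text
{'clock': 0.0, 'joint_pos': array([ 8.19980391e+01,  2.05918209e+01,  6.33711254e-01, -2.09580999e-02,
       -7.01353576e+01, -1.65081776e+01]), 'qvel': array([ 0.0191454 , -0.06817498,  0.08300984, -0.06921193,  0.05210811,
       -0.02876243]), 'tau': array([ 2.62803725e-03, -5.82729685e+01,  2.93050289e+01,  6.99738890e+00,
        6.93943395e-03, -1.58527764e-04]), 'tool_pos': array([0.27982945, 0.61372566, 0.22561522]), 'orientation': array([ 1.79904787e+02, -7.67186212e-03, -2.45172697e+01]), 'force': array([-1.41166507, -0.01200327,  0.46332992]), 'moment': array([-0.0054456 , -0.02014854, -0.00970094]), 'gripper_force': 0.0, 'opening': 0.08748783807200204}
side 57.80582883935646 253.77424948667795 188.1802911045148 [[ 0.81000272 -0.58617047  0.01731397]
 [-0.30660335 -0.44847987 -0.83955952]
 [ 0.49988997  0.67473698 -0.54299174]] [-0.49059768  0.26934302  0.71592026]
top 57.84406517338822 250.4004766631781 194.40489835185733 [[-0.00795044 -0.99992793  0.0089964 ]
 [-0.99639383  0.00716168 -0.08454607]
 [ 0.08447554 -0.00963614 -0.99637896]] [-0.00634872  0.59749205  1.00956261]
```

View pics/side.png

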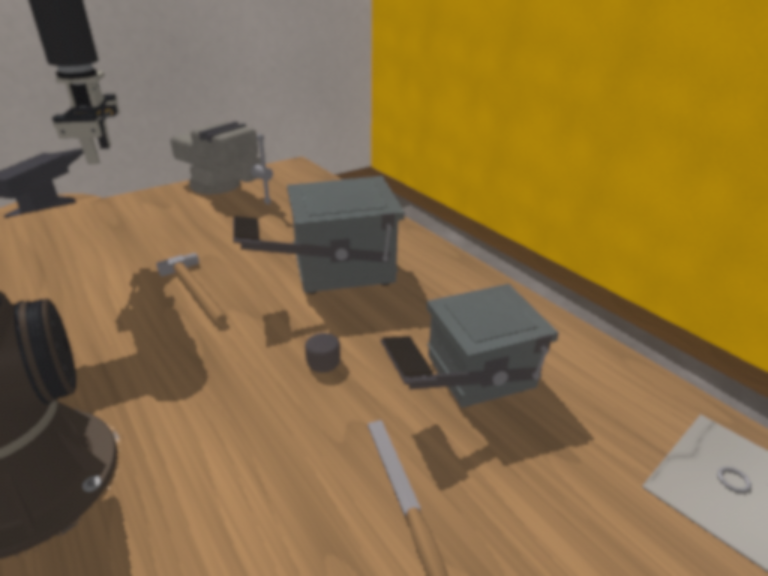

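View pics/top.png

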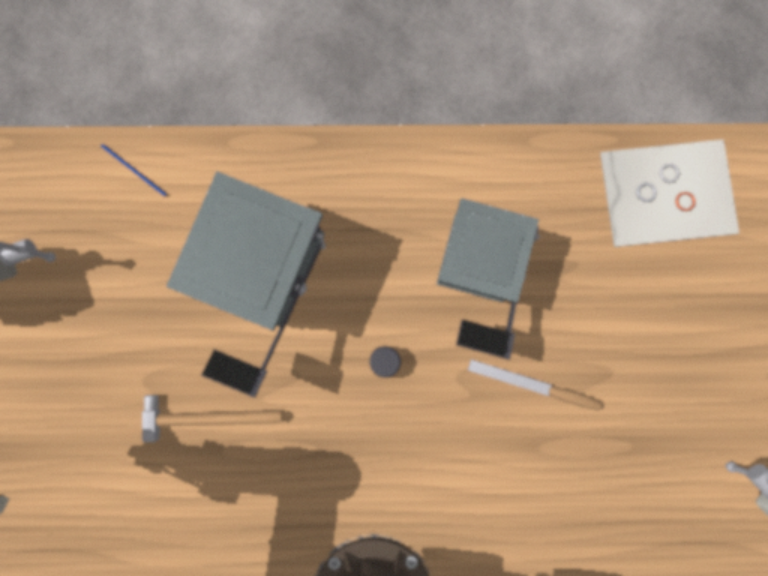

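The larger bin is on the left. In the top view (1.5x scale) its lid corners are about (218,172), (322,212), (275,328) and (167,286). Its tread corners are about (215,350), (266,372), (254,395) and (202,374). The hammer lies just in front of the tread, from (150,418) to (290,415).

```bash
cat > h.py <<'E'
import numpy as np,pickle
d=pickle.load(open("s.pkl","rb"))
def ray(n,p,z,sc=1.5):
    s=d[n];f=192/np.tan(np.radians(s["vertical_fov"]/2))
    u=(np.array(p)+.5)/sc-.5
    c=s["R"].T@np.array([(u[0]-s["cx"])/f,(u[1]-s["cy"])/f,1]);o=-s["R"].T@s["t"]
    return o+c*(z-o[2])/c[2]
def proj(n,X,sc=1.5):
    s=d[n];f=192/np.tan(np.radians(s["vertical_fov"]/2));c=s["R"]@X+s["t"]
    return ((c[:2]/c[2]*f+[s["cx"],s["cy"]])+.5)*sc-.5
E
python3 - <<'E'
from h import *
import cv2
img=d["top"]["image"].astype(int);hsv=cv2.cvtColor(d["top"]["image"],cv2.COLOR_RGB2HSV)
r,g,b=img[...,0],img[...,1],img[...,2]
def blob(m,p):
    n,l=cv2.connectedComponents(m.astype(np.uint8));k=l[int(p[1]/1.5),int(p[0]/1.5)]
    c=max(cv2.findContours((l==k).astype(np.uint8),0,2)[0],key=cv2.contourArea)
    return cv2.boxPoints(cv2.minAreaRect(c))
print(img[int(240/1.5),int(240/1.5)],img[248,155])
lid=blob((abs(r-b)<40)&(g>75)&(g<140)&(np.arange(384)[:,None]>100),(240,240))
tr=blob(img.max(2)<32,(233,372))
for nm,q,z in(("lid",lid,.18),("tread",tr,.16)):
    P=np.array([ray("top",p,z,1) for p in q]);print(nm,(q*1.5).round(),P.round(3).tolist(),P.mean(0).round(4),np.linalg.norm(np.diff(P,axis=0),axis=1).round(3))
P=np.array([ray("top",p,.18) for p in[(218,172),(322,212),(275,328),(167,286)]]);print(P.round(3),P.mean(0))
P=np.array([ray("top",p,.16) for p in[(215,350),(266,372),(254,395),(202,374)]]);print(P.round(3),P.mean(0))
E
```

```text
[129 135 135] [40 39 40]
lid [[142. 356.]
 [210. 170.]
 [325. 212.]
 [257. 398.]] [[0.48, 0.379, 0.18], [0.796, 0.273, 0.18], [0.722, 0.076, 0.18], [0.409, 0.189, 0.18]] [0.6019 0.2293 0.18  ] [0.334 0.21  0.332]
tread [[ -0.   0.]
 [766.   0.]
 [766. 574.]
 [  0. 574.]] [[1.118, 0.662, 0.16], [1.115, -0.727, 0.16], [0.11, -0.655, 0.16], [0.125, 0.61, 0.16]] [ 0.6168 -0.0275  0.16  ] [1.39  1.008 1.265]
[[0.793 0.26  0.18 ]
 [0.722 0.082 0.18 ]
 [0.525 0.16  0.18 ]
 [0.597 0.342 0.18 ]] [0.6590283  0.21088996 0.18      ]
[[0.488 0.266 0.16 ]
 [0.451 0.178 0.16 ]
 [0.412 0.198 0.16 ]
 [0.448 0.287 0.16 ]] [0.44982674 0.23223309 0.16      ]
```

Emit:
{"name": "jog_arm", "arguments": {
  "plan": [
    [[0,0.01,0.01,0,0,0,0],[0,0.03,0.03,0,0,0,0],[0,0.06,0.055,0,0,0,0],[0,0.09,0.08,0,0,0,0],[0,0.12,0.105,0,0,0,0],[0,0.15,0.13,0,0,0,-1],[0,0.18,0.155,0,0,0,-1],[0,0.21,0.18,0,0,0,-1],[0,0.24,0.21,0,0,0,-2],[0,0.27,0.235,0,0,0,-2],[0,0.295,0.255,0,0,0,-2],[0,0.31,0.27,0.01,0,0,-2],[0,0.314,0.275,0.02,0,0,-2],[0,0.314,0.275,0.025,0,0,-2],[0,0.314,0.275,0.025,0,0,-2]]
  ]
}}

```text
clock: 1.98
tool_pos: [0.4514, 0.2339, 0.2012]
orientation: [180.0, 0.0, -22.5]
force: [0.8, 0.7, 0.1]
opening: 0.0003
gripper_force: 0.0
```

```bash
python3 - <<'E'
from plant import ctrl
import cv2,pickle
o=ctrl.get_obs();print(o)
ims=[]
for n in("side","top","wrist"):
    ims.append(ctrl.snapshot(n)["image"][:,:,::-1])
a=cv2.resize(ims[0][60:252,60:316],(512,384))
b=cv2.resize(ims[1][150:342,60:316],(400,300))
cv2.imwrite("pics/c1.png",cv2.hconcat([cv2.resize(a,(400,300)),b]))
cv2.imwrite("pics/w1.png",ims[2])
E
```

```text
{'clock': 1.975, 'joint_pos': array([ 4.95609134e+01,  5.90320698e+00, -2.21396462e+01,  7.93745277e-04,
       -6.19940693e+01,  1.79553807e+01]), 'qvel': array([ 0.25245136, -0.19980409,  0.95979726,  0.25193   , -0.36324972,
        0.01961144]), 'tau': array([-3.35481875e-01, -3.58858323e+01,  2.71347839e+01,  6.45993456e+00,
        1.41860163e-01,  1.23471327e-03]), 'tool_pos': array([0.45136286, 0.23391405, 0.20121807]), 'orientation': array([ 1.79964660e+02,  1.07158921e-02, -2.24833362e+01]), 'force': array([0.80337272, 0.7184071 , 0.13986338]), 'moment': array([-0.05460419, -0.01339611,  0.03778667]), 'gripper_force': 0.0, 'opening': 0.00030756636620110487}
```

View pics/c1.png

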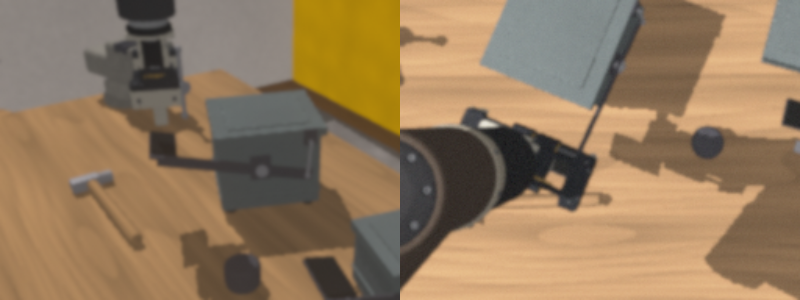

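View pics/w1.png

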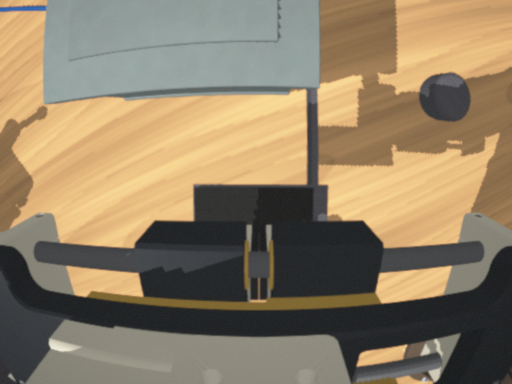

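The fingers sit over the middle of the tread: in the wrist view the pad spans columns 194–313 and the fingertips are at about 259. Pressing down along the arc now.

Emit:
{"name": "jog_arm", "arguments": {
  "plan": [
    [[0,0,0,0.008,0,0,0],[0,0,0,0.016,0,0,0],[0,0,0,0.024,0,0,0],[0,0,0,0.03,0,0,0],[0,0,0,0.034,0,0,0],[0,0,0,0.038,0,0,0],[0,-0.001,0,0.042,0,0,0],[0,-0.002,0,0.046,0,0,0],[0,-0.003,0,0.05,0,0,0],[0,-0.004,0,0.055,0,0,0],[0,-0.005,0,0.06,0,0,0],[0,-0.006,0,0.065,0,0,0],[0,-0.007,0,0.07,0,0,0],[0,-0.008,0,0.075,0,0,0],[0,-0.008,0,0.08,0,0,0],[0,-0.009,0,0.085,0,0,0],[0,-0.009,0,0.09,0,0,0],[0,-0.009,0,0.095,0,0,0],[0,-0.009,0,0.1,0,0,0],[0,-0.009,0,0.1,0,0,0]]
  ]
}}

```text
clock: 4.62
tool_pos: [0.4431, 0.237, 0.101]
orientation: [180.0, 0.0, -22.5]
force: [-0.4, 0.0, 2.0]
opening: 0.0001
gripper_force: 1.0
```

```bash
python3 - <<'E'
from plant import ctrl
import cv2
ims=[ctrl.snapshot(n)["image"][:,:,::-1] for n in("side","wrist")]
a=cv2.resize(ims[0][40:232,60:316],(400,300))
cv2.imwrite("pics/c2.png",cv2.hconcat([a,cv2.resize(ims[1],(400,300))]))
E
```

```text
(no output)
```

View pics/c2.png

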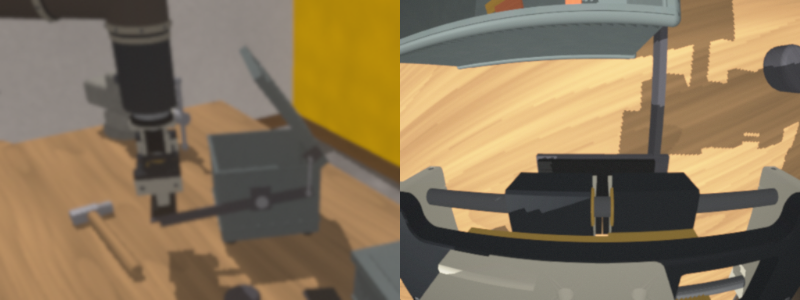

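The lid is most of the way open and the fingers are on the tread. Pressing on towards the stop.

Emit:
{"name": "jog_arm", "arguments": {
  "plan": [
    [[0,0,0,0.004,0,0,0],[0,0,0,0.008,0,0,0],[0,0,0,0.011,0,0,0],[0,0,0,0.013,0,0,0],[0,0,0,0.013,0,0,0],[0,0,0,0.013,0,0,0]]
  ]
}}

```text
clock: 5.48
tool_pos: [0.4433, 0.2371, 0.0886]
orientation: [180.0, 0.0, -22.5]
force: [-0.2, -0.3, 1.3]
opening: 0.0004
gripper_force: 0.9
```

Emit:
{"name": "jog_arm", "arguments": {
  "plan": [
    [[0,0,0,0.001,0,0,0],[0,0,0,0.002,0,0,0],[0,0,0,0.003,0,0,0],[0,0,0,0.003,0,0,0]]
  ]
}}

```text
clock: 5.98
tool_pos: [0.4435, 0.2371, 0.0857]
orientation: [-180.0, -0.0, -22.5]
force: [0.8, -1.3, 4.1]
opening: 0.0007
gripper_force: 1.8
```

Emit:
{"name": "jog_arm", "arguments": {
  "plan": [
    [[0,0,0,0.001,0,0,0],[0,0,0,0.001,0,0,0],[0,0,0,0.001,0,0,0],[0,0,0,0.001,0,0,0]]
  ]
}}

```text
clock: 6.48
tool_pos: [0.4436, 0.2371, 0.0849]
orientation: [-180.0, -0.0, -22.5]
force: [0.6, -2.0, 6.7]
opening: 0.0004
gripper_force: 3.0
```

```bash
python3 - <<'E'
from plant import ctrl
import cv2
ims=[ctrl.snapshot(n)["image"][:,:,::-1] for n in("side","wrist")]
a=cv2.resize(ims[0][40:232,60:316],(400,300))
cv2.imwrite("pics/c3.png",cv2.hconcat([a,cv2.resize(ims[1],(400,300))]))
E
```

```text
(no output)
```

View pics/c3.png

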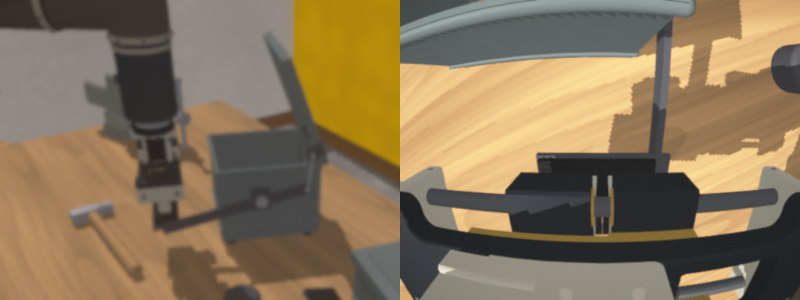

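The lid now stands fully open at about 70° and the force is rising at the stop. Holding here.

Emit:
{"name": "jog_arm", "arguments": {
  "plan": [
    [[0,0,0,0.0005,0,0,0],[0,0,0,0.0005,0,0,0],[0,0,0,0.0005,0,0,0],[0,0,0,0.0005,0,0,0],[0,0,0,0.0005,0,0,0],[0,0,0,0.0005,0,0,0],[0,0,0,0.0005,0,0,0],[0,0,0,0.0005,0,0,0],[0,0,0,0.0005,0,0,0],[0,0,0,0.0005,0,0,0],[0,0,0,0.0005,0,0,0],[0,0,0,0.0005,0,0,0],[0,0,0,0.0005,0,0,0],[0,0,0,0.0005,0,0,0],[0,0,0,0.0005,0,0,0],[0,0,0,0.0005,0,0,0],[0,0,0,0.0005,0,0,0],[0,0,0,0.0005,0,0,0],[0,0,0,0.0005,0,0,0],[0,0,0,0.0005,0,0,0]]
  ]
}}

```text
clock: 9.07
tool_pos: [0.4436, 0.2371, 0.0846]
orientation: [-180.0, -0.0, -22.5]
force: [0.2, -2.1, 6.9]
opening: 0.0004
gripper_force: 3.6
```

Emit:
{"name": "jog_arm", "arguments": {
  "plan": [
    [[0,0,0,0,0,0,0],[0,0,0,0,0,0,0],[0,0,0,0,0,0,0],[0,0,0,0,0,0,0],[0,0,0,0,0,0,0],[0,0,0,0,0,0,0],[0,0,0,0,0,0,0],[0,0,0,0,0,0,0]]
  ]
}}

```text
clock: 10.07
tool_pos: [0.4436, 0.2371, 0.0846]
orientation: [-180.0, -0.0, -22.5]
force: [-0.2, -2.3, 6.6]
opening: 0.0001
gripper_force: 3.6
```

Emit:
{"name": "jog_arm", "arguments": {
  "plan": [
    [[0,0,0,-0.002,0,0,0],[0,0,0,-0.004,0,0,0],[0,0,0,-0.006,0,0,0],[0,0,0,-0.008,0,0,0],[0,0,0,-0.01,0,0,0],[0,0,0,-0.012,0,0,0],[0,0,0,-0.014,0,0,0],[0,0,0,-0.016,0,0,0],[0,0,0,-0.018,0,0,0],[0,0,0,-0.02,0,0,0],[0,0,0,-0.022,0,0,0],[0,0,0,-0.024,0,0,0],[0,0,0,-0.026,0,0,0],[0,0.001,0,-0.028,0,0,0],[0,0.001,0,-0.03,0,0,0],[0,0.001,0,-0.032,0,0,0],[0,0.002,0,-0.034,0,0,0],[0,0.002,0,-0.036,0,0,0],[0,0.002,0,-0.038,0,0,0],[0,0.003,0,-0.04,0,0,0]]
  ]
}}

```text
clock: 12.58
tool_pos: [0.446, 0.236, 0.1242]
orientation: [-180.0, 0.0, -22.5]
force: [-3.0, 1.2, 4.1]
opening: 0.0006
gripper_force: 2.0
```

Emit:
{"name": "jog_arm", "arguments": {
  "plan": [
    [[0,0,0,-0.002,0,0,0],[0,0,0,-0.004,0,0,0],[0,0.001,0,-0.006,0,0,0],[0,0.001,0,-0.008,0,0,0],[0,0.001,0,-0.01,0,0,0],[0,0.002,0,-0.012,0,0,0],[0,0.002,0,-0.014,0,0,0],[0,0.002,0,-0.016,0,0,0],[0,0.003,0,-0.018,0,0,0],[0,0.003,0,-0.02,0,0,0],[0,0.003,0,-0.022,0,0,0],[0,0.004,0,-0.024,0,0,0],[0,0.004,0,-0.026,0,0,0],[0,0.004,0,-0.028,0,0,0],[0,0.005,0,-0.03,0,0,0],[0,0.005,0,-0.032,0,0,0],[0,0.005,0,-0.034,0,0,0],[0,0.005,0,-0.036,0,0,0],[0,0.005,0,-0.038,0,0,0],[0,0.005,0,-0.04,0,0,0]]
  ]
}}

```text
clock: 15.08
tool_pos: [0.4496, 0.2337, 0.1633]
orientation: [179.9, 0.1, -22.5]
force: [0.4, -0.3, 0.6]
opening: 0.0002
gripper_force: 0.0
```

Back off slowly the last few millimetres, then move up and clear.

Emit:
{"name": "jog_arm", "arguments": {
  "plan": [
    [[0,0,0,-0.002,0,0,0],[0,0,0,-0.004,0,0,0],[0,0,0,-0.006,0,0,0],[0,0,0,-0.01,0,0,0],[0,0,0,-0.02,0,0,0],[0,0,0,-0.035,0,0,0],[0,0,0,-0.055,0,0,0],[0,-0.01,-0.01,-0.075,0,0,0],[0,-0.03,-0.03,-0.09,0,0,0],[0,-0.06,-0.06,-0.09,0,0,0],[0,-0.09,-0.09,-0.09,0,0,0],[0,-0.11,-0.11,-0.09,0,0,0],[0,-0.12,-0.12,-0.09,0,0,0],[0,-0.12,-0.12,-0.09,0,0,0],[0,-0.12,-0.12,-0.09,0,0,0],[0,-0.12,-0.12,-0.09,0,0,0]]
  ]
}}

```text
clock: 17.08
tool_pos: [0.3862, 0.3901, 0.2543]
orientation: [-180.0, -0.0, -22.6]
force: [0.3, -0.3, 0.5]
opening: 0.0001
gripper_force: 0.0
```

```bash
python3 - <<'E'
from plant import ctrl
import cv2
ims=[ctrl.snapshot(n)["image"][:,:,::-1] for n in("side","top")]
cv2.imwrite("pics/c4.png",cv2.hconcat([cv2.resize(i,(400,300)) for i in ims]))
E
```

```text
(no output)
```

View pics/c4.png

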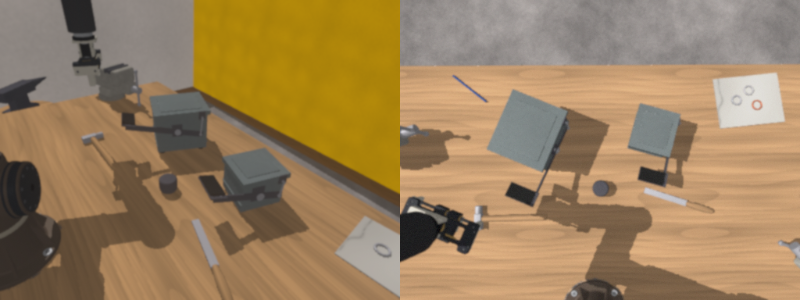

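Both bins are shut, the tread is back up, the tools have not moved and the hand is clear. Handing in.

```bash
python3 -c "
from plant import ctrl
print(ctrl.close_job())"
```

```text
the job is handed in; nothing more can be done
None
```

I held the larger bin's lid fully open for over three seconds, eased it shut over about five seconds, moved the hand clear and handed the job in; the last pictures show both bins shut and the tools where they were, but no verdict came back.

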